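# Slide the drilling template onto the jig's pins

## Task

Two drilling templates wait on the two ledges of the drilling jig. Take the one whose two large holes lie on its centre line, like the two tapered pins in the jig's bed, and slide it across low over the ledge to the middle, without lifting it high, until its holes drop over the pins and it lies flat on the bed. Leave the other template where it is on its ledge.

Things in the scene. Friction and masses are not known exactly. Their poses are not given: they have to be found in the camera images.
- template_inline: loose aluminium drilling template, 130 (x) x 80 (y) x 6 mm, two 20 mm holes on its long centre line at x = -45 and +45 mm. Black bar handle over its centre, 50 mm along x, 14 mm thick along y, underside 28 mm, top 46 mm above the origin; pinch it across y from above. About 0.25 kg. Origin: centre of the underside, z up. On either ledge of the jig; the one to fit, either way round.
- template_corner: loose aluminium drilling template, 130 (x) x 80 (y) x 6 mm, two 20 mm holes near opposite corners, at (-45, -22) and (45, 22) mm. Black bar handle over its centre, 50 mm along x, 14 mm thick along y, underside 28 mm, top 46 mm above the origin; pinch it across y from above. About 0.25 kg. Origin: centre of the underside, z up. On the other ledge; must stay there.
- jig: drilling jig fixed on the bench: dark steel base 150 (x) x 290 (y) x 16 mm, its middle the bed (a wooden blank let in flush), 104 mm wide along y; on either side of it a dark steel ledge 140 (x) x 90 (y) mm, centred at y = +97 and -97 mm, top 36 mm above the origin, 20 mm above the bed. Origin: centre of the underside, on the bench top, z up.
- bed_centre (a point): point on top of the jig's bed midway between its two fixed bright metal pins, axes as the jig's. Pins at x = -45 and +45 mm, y = 0: 16 mm thick, above 6 mm tapering to 6 mm at the tip, 18 mm above the bed; they centre a template let go up to about 5 mm off. The origin of a seated template lies on this point, its x along the jig's x.

How it is judged:
At the end, for the whole second after the job is handed in: The template with its holes on the centre line lies at rest and flat on the bed (within 3.5 mm and 3.5 degrees) over both pins, centred within 10 mm, its length within 10 degrees of the line of the pins; the other template is within 30 mm of where it began (z of template_inline in the frame of bed_centre below 0.0035 m and horizontal distance between template_inline and bed_centre below 0.01 m and angle between the x axis of template_inline and the x axis of jig, either way round below 0.17 rad and angle between template_inline's own z axis and vertical below 0.06 rad and linear speed of template_inline below 0.02 m/s and distance of template_corner from where it was at the start of the episode below 0.03 m); the robot touches nothing.
It fails at once if the template is lifted high (its underside more than 70 mm above the ledges) instead of being slid across low (z of template_inline in the frame of jig above 0.106 m).
It fails at once if the other template is moved more than 30 mm (distance of template_corner from where it was at the start of the episode above 0.03 m).
It also fails if it takes over 32 s, if anything falls off the work surface, if the arm or the gripper's body presses on something with over 40 N, if the wrist force passes 120 N, or if a joint passes its speed limit or range.

## Robot

A 6-joint arm with a two-finger parallel gripper is mounted at the origin on a cart in front of the work surface, level with it; the furniture and walls round the work are solid. World frame = base frame: x ahead of the robot, y to its left, z up, the work surface at z = 0. Lengths are in m, angles in rad, forces in N, time in s.
With the tool pointing down it reaches from about 0.35 to 0.975 m from the base axis. Payload 7.1 kg.
Tool frame: the origin (TCP) lies on the centre line of the jaws, within the pads' length; the fingertips stand 22 mm ahead of it and the grasp point (between the pads) lies 3 mm ahead of it; z points along the fingers, y is the line along which they close (so a half turn about z gives the same grasp; the last joint's range is limited). The gripper opens to 88 mm and grips with 3 to 60 N. Pads are 20 mm wide; open, the fingers measure 115 mm over their backs; the gripper's body (75 mm by 178 mm) begins 61 mm behind the grasp point.
Start: joints at [1.199, 0.423, 1.63, -0, 1.089, -0.019], TCP at [0.216, 0.587, 0.245] pointing down, gripper open.
Joint ranges: [-3, 3], [-0.9, 2.11], [0.09, 2.58], [-1.31, 4.45], [0.11, 2.69], [-2.54, 2.54]. Speed limits (rad/s): [2.39, 2.39, 3.01, 3.14, 3.14, 3.14].

## Interface

Orientations are given as a unit quaternion [w, x, y, z].
In Python, from cell import * gives the robot as it stands. The module is installed in compiled form; this text tells all that it offers.
- The arm moves only by the tool jog_arm, never from a script. Its arguments are lists of equal length, an entry for each row: "gripper": the finger opening in m, from 0 to 0.0878; "delta_pos": the shift along the world's x, y, z in m, a list of three; "twist": the turn, a rotation vector about the world's x, y, z in degrees, a list of three. A call has 1 to 20 rows; each row is the pose to reach, as a shift and turn from the pose commanded when the call began; what a row does not reach only later rows make up. A row lasts 1/12 s, in which the tool goes at most 41.7 mm and 7.16 degrees, less where a joint would pass 70% of its speed; a pose out of reach is approached as far as the arm can. A call with a gripper value outside its range is refused whole. The fingers move at their own pace and stop on an object; the grip force is fixed at half the most. Time passes only in rows, so rows that repeat a pose let the fingers close. It gives the time, the measured TCP pose, the force, the opening and the grip force at its end, in the units of the state.
- sense(): the state, without advancing time (a new reading comes with each control period).
- read_camera(name): name is "scene" or "top"; returns a dict with "image" (384x512x3 uint8, blue, green, red), "range_z" (384x512 float32, m along the optical axis (not along the pixel's ray), 0 where there is no reading), "fovy" (degrees; the focal length in pixels is half the picture's height over the tangent of half this angle, whatever the lens; pixels are square), "cx", "cy" (the principal point, pixels), "T" (4x4, takes a point from camera to world coordinates). Camera axes: x right, y down, z forward; pixel columns grow to the right and rows downward; lengths in m; the calibration is good to about 2 mm. A picture is of the moment at which its call begins.
- job_done(): hands the job in; it is judged then, once.
Trained networks look in the newest picture that a camera, given by its name, has taken for a name from the list of things; names that differ only in an ending like _2 or _b are one class to them, and where a whole thing is asked for, a point or a joint stands for the part that bears it (a point fixed in the world has none). Each returns a list of dicts, best first, with "score" (0 to 1); they miss things now and then, are a little off and sometimes report something else, mostly with a low value. They report only what shows in the picture. A call takes as long as a camera call.
- boxes_of(thing, camera): "bbox" ([left, top, right, bottom] in pixels, round what is visible of it).
- silhouettes(thing, camera): "pixels" (384x512 bool, what is visible of it) and "bbox" ([left, top, right, bottom] in pixels, round what is visible of it).
- tip_of(thing, camera): "centre" ([row, column] in pixels: a listed point, or the origin of a listed thing).
The state is a dict: "time_s": time; "q": joint angles; "joint_vel": joint speeds; "joint_efforts": joint torques, N m; "tcp_pos": TCP position; "tcp_rot": TCP orientation; "wrist_force": force on the tool from outside, world axes, zero at the start; "moment": the same for the moment, N m; "width": opening from 0.0 (shut) to 1.0 (fully open); "gripper_force": force on a finger pad.
Only numpy, scipy, OpenCV 4.12 (cv2) and the standard library are available. Lean on these libraries where they do the work, as an engineer would, in place of code of your own. Each camera call takes 0.05 s, during which the arm holds its last target. There are 200 camera calls.

## Working session

There is one attempt and no reset: what is moved stays moved. The work goes in short steps, Python scripts to look and compute and a tool call to move; the robot and the scene stay as the last step left them, time stands still between calls to the robot, and variables do not carry over. Pictures are saved under pics/ and viewed, at most 10 in all, crops included, and the job is handed in when it is done.

Besides the shell and the picture viewer there is one more tool, called as a command line: name --argument value ..., lists and objects as JSON in quotes. jog_arm: Moves the arm, as the interface text tells. Its arguments: {"type":"object","properties":{"gripper":{"type":"array"},"delta_pos":{"type":"array"},"twist":{"type":"array"}},"required":["gripper","delta_pos","twist"]}

```bash
mkdir -p pics
cat > h.py <<'E'
from cell import *
import numpy as np, cv2
def P(c,r,col,z=None):
    """world point of pixel; with depth or on plane z"""
    f=192/np.tan(np.radians(c['fovy'])/2)
    d=np.array([(col-c['cx'])/f,(r-c['cy'])/f,1.]);T=c['T']
    if z is None: return T[:3,:3]@(d*c['range_z'][int(r),int(col)])+T[:3,3]
    w=T[:3,:3]@d; return T[:3,3]+w*(z-T[2,3])/w[2]
E
python3 - <<'E'
from h import *
for n in("top","scene"):
    c=read_camera(n);cv2.imwrite(f"pics/{n}1.png",c['image'])
    print(n,c['fovy'],c['T'].round(3).tolist())
    for t in("template_inline","template_corner","jig"):
        for b in boxes_of(t,n)[:3]:print(t,b)
        for b in tip_of(t,n)[:2]:print(t,b,P(c,*b['centre']).round(4))
    for b in tip_of("bed_centre",n)[:2]:print("bed",b,P(c,*b['centre']).round(4))
print(sense())
E
```

```text
top 48.49332471759329 [[-0.062, -0.978, 0.2, 0.349], [-0.998, 0.062, -0.01, -0.035], [-0.002, -0.201, -0.98, 0.891], [0.0, 0.0, 0.0, 1.0]]
template_inline {'bbox': [280.4, 169.9, 320.2, 235.0], 'score': 0.97}
template_inline {'centre': [199.8, 300.1], 'score': 0.65} [ 0.4978 -0.1163  0.0804]
template_corner {'bbox': [180.9, 164.7, 231.6, 226.8], 'score': 0.63}
template_corner {'centre': [196.4, 203.2], 'score': 0.66} [0.5162 0.0707 0.0808]
jig {'bbox': [182.0, 157.9, 330.6, 247.2], 'score': 0.62}
jig {'centre': [201.2, 255.5], 'score': 0.95} [ 0.5121 -0.0296  0.0182]
bed {'centre': [201.0, 250.8], 'score': 0.93} [ 0.5133 -0.0198  0.0173]
scene 44.31903119110199 [[0.877, -0.286, 0.385, 0.206], [-0.479, -0.562, 0.674, -0.602], [0.024, -0.776, -0.63, 0.597], [0.0, 0.0, 0.0, 1.0]]
template_inline {'bbox': [221.1, 223.6, 307.4, 274.6], 'score': 0.61}
template_inline {'centre': [250.2, 263.5], 'score': 0.56} [ 0.4975 -0.1323  0.0407]
template_corner {'bbox': [190.0, 158.6, 262.2, 194.9], 'score': 0.9}
template_corner {'centre': [178.6, 225.3], 'score': 0.69} [0.5292 0.0765 0.0392]
jig {'bb
[... 186 characters left out ...]
0.016 ]
{'time_s': 0.8, 'q': array([ 1.19900292e+00,  4.23080745e-01,  1.62985786e+00, -1.02113538e-05,
        1.08861518e+00, -1.90150957e-02]), 'joint_vel': array([ 0.00050856, -0.00117536,  0.00019197,  0.00130376,  0.00122356,
        0.00146894]), 'joint_efforts': array([ 1.14877792e-03, -5.44526303e+01, -2.74021250e+01,  6.44468260e-02,
        1.69481646e-02,  1.27739547e-06]), 'tcp_pos': array([0.21593057, 0.58651996, 0.24470368]), 'tcp_rot': array([8.21138397e-06, 1.75473578e-01, 9.84484140e-01, 1.81883829e-05]), 'wrist_force': array([ 0.22864687, -0.63918588,  0.88879016]), 'moment': array([-0.03628892,  0.03041221, -0.00724361]), 'gripper_force': 0.0, 'width': 0.9994994593541021}
```

View pics/top1.png

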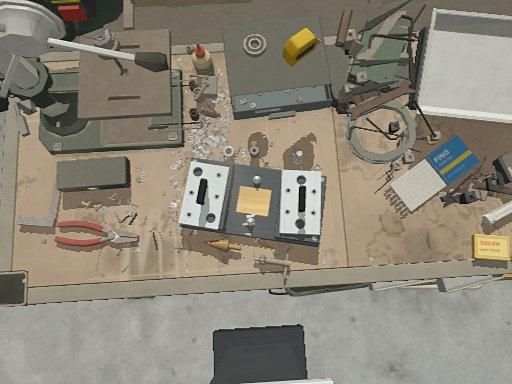

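View pics/scene1.png

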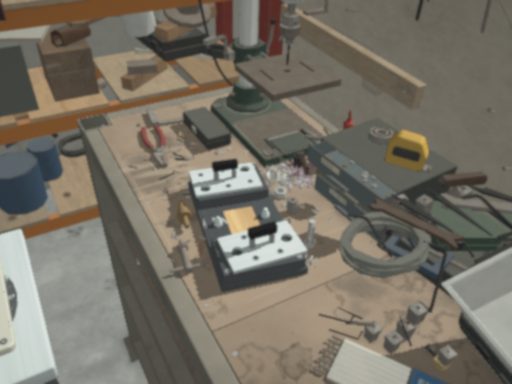

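The top view shows the jig at columns 180–325, rows 158–245. The templates are at about (203,196) and (301,200), with pins near (257,182) and (250,225). I'll zoom in and fit the poses.

Run:
```python
from h import *
c=read_camera("top");im=c['image']
cv2.imwrite("pics/z1.png",cv2.resize(im[145:260,165:345],None,fx=4.4,fy=4.4,interpolation=cv2.INTER_CUBIC))
rz=c['range_z'];f=192/np.tan(np.radians(c['fovy'])/2)
r,k=np.mgrid[:384,:512]
W=np.stack([(k-c['cx'])/f*rz,(r-c['cy'])/f*rz,rz],-1)@c['T'][:3,:3].T+c['T'][:3,3]
np.save("W.npy",W)
roi=(W[...,0]>.40)&(W[...,0]<.63)&(W[...,1]>-.22)&(W[...,1]<.16)
for nm,lo,hi in(("plate",.036,.05),("handle",.07,.095)):
  m=(roi&(W[...,2]>lo)&(W[...,2]<hi)).astype(np.uint8)
  n,l,s,ce=cv2.connectedComponentsWithStats(m)
  for i in range(1,n):
    if s[i,4]>20:
      p=W[l==i]; re=cv2.minAreaRect(p[:,:2].astype(np.float32));print(nm,s[i].tolist(),np.array(re[0]).round(4),np.array(re[1]).round(4),round(re[2],1),"z",np.median(p[:,2]).round(4))
g=cv2.cvtColor(im,cv2.COLOR_BGR2GRAY)
# plates by brightness
m=(roi&(g>150)&(W[...,2]>.033)&(W[...,2]<.055)).astype(np.uint8)
n,l,s,ce=cv2.connectedComponentsWithStats(m)
for i in range(1,n):
  if s[i,4]>200:
    q=np.argwhere(l==i);p=np.array([P(c,a,b,.042)[:2] for a,b in q],np.float32);re=cv2.minAreaRect(p);print("bright",s[i].tolist(),re)
```

```text
plate [179, 157, 55, 72, 2534] [0.5327 0.0688] [0.0896 0.1408] 78.1 z 0.0423
plate [275, 170, 52, 73, 2664] [ 0.4968 -0.1213] [0.0917 0.1463] 79.3 z 0.0425
handle [196, 178, 12, 26, 199] [0.5284 0.0736] [0.0145 0.0503] 77.4 z 0.0821
handle [298, 185, 9, 27, 188] [ 0.5016 -0.1209] [0.0141 0.0497] 83.8 z 0.0821
bright [179, 160, 50, 69, 1992] ((0.5301458835601807, 0.07372711598873138), (0.08043322712182999, 0.13367882370948792), 77.31890106201172)
bright [279, 170, 45, 65, 2090] ((0.5020838975906372, -0.12189234793186188), (0.0848776176571846, 0.13145354390144348), 82.31243896484375)
```

View pics/z1.png

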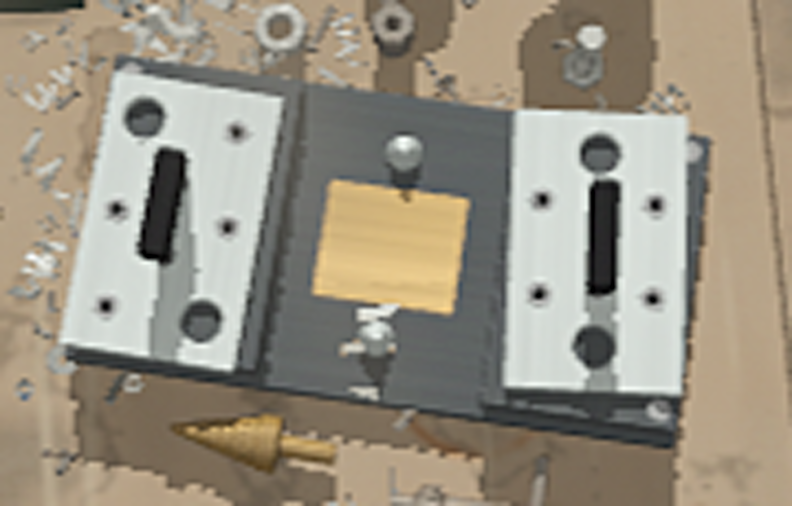

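The zoom confirms it: the right template (y≈-0.12) has inline holes and the left one has corner holes. The pins are at crop positions (404,150) and (376,335).

Run:
```python
from h import *
c=read_camera("top");W=np.load("W.npy")
# detected pins: high points in bed region
b=np.array([.5148,-.026]);roi=(np.hypot(W[...,0]-b[0],W[...,1]-b[1])<.065)&(np.abs((W[...,:2]-b)@[.19,.98])<.035)&(W[...,2]>.022)&(W[...,2]<.036)
n,l,s,ce=cv2.connectedComponentsWithStats(roi.astype(np.uint8))
for i in range(1,n):
  if s[i,4]>3:
    p=W[l==i];print("pin",s[i].tolist(),p.mean(0).round(4),p[p[:,2].argmax()].round(4))
for r,k in((145+150/4.4,165+404/4.4),(145+335/4.4,165+376/4.4)):print(P(c,r,k,.026).round(4))
for r,k in((145+152/4.4,165+600/4.4),(145+346/4.4,165+594/4.4)):print("hole",P(c,r,k,.041).round(4))
```

```text
pin [254, 176, 7, 7, 38] [ 0.5566 -0.0352  0.0286] [ 0.5574 -0.0357  0.035 ]
pin [246, 215, 9, 11, 65] [ 0.4714 -0.0162  0.0272] [ 0.4709 -0.0163  0.0356]
[ 0.5573 -0.0352  0.026 ]
[ 0.4699 -0.0169  0.026 ]
hole [ 0.547  -0.1262  0.041 ]
hole [ 0.4565 -0.1162  0.041 ]
```

jog_arm --gripper '[0.06,0.06,0.06,0.06,0.06,0.06,0.06,0.06,0.06,0.06,0.06,0.06,0.06,0.06,0.06,0.06,0.06,0.06,0.06,0.06]' --delta_pos '[[0.015,-0.037,0],[0.03,-0.074,0],[0.045,-0.111,0],[0.06,-0.148,0],[0.075,-0.186,-0.005],[0.09,-0.223,-0.01],[0.105,-0.26,-0.015],[0.12,-0.297,-0.02],[0.135,-0.334,-0.025],[0.15,-0.371,-0.03],[0.165,-0.408,-0.035],[0.18,-0.446,-0.04],[0.195,-0.483,-0.045],[0.21,-0.52,-0.05],[0.225,-0.557,-0.06],[0.24,-0.594,-0.07],[0.255,-0.631,-0.08],[0.27,-0.668,-0.09],[0.286,-0.708,-0.095],[0.286,-0.708,-0.095]]' --twist '[[0,0,1],[0,0,2],[0,0,3],[0,0,4],[0,0,5],[0,0,6],[0,0,7],[0,0,8],[0,0,9],[0,0,10],[0,0,11],[0,0,12],[0,0,13],[0,0,14],[0,0,14],[0,0,14],[0,0,14],[0,0,14],[0,0,14],[0,0,14]]'

```text
time_s: 2.57
tcp_pos: [0.5047, -0.127, 0.1492]
tcp_rot: [0.001, 0.056, 0.998, -0.001]
wrist_force: [0.4, -0.6, 1.2]
width: 0.686
gripper_force: 0.0
```

jog_arm --gripper '[0.06,0.06,0.06,0.06]' --delta_pos '[[0,0,0],[0,0,0],[0,0,0],[0,0,0]]' --twist '[[0,0,0],[0,0,0],[0,0,0],[0,0,0]]'

```text
time_s: 2.9
tcp_pos: [0.5015, -0.1202, 0.15]
tcp_rot: [-0.0, 0.053, 0.999, 0.0]
wrist_force: [0.3, -0.4, 0.1]
width: 0.685
gripper_force: 0.0
```

Run:
```python
from h import *
s=sense();print(s['time_s'],s['tcp_pos'],s['tcp_rot'],s['width'],s['wrist_force'])
c=read_camera("scene");cv2.imwrite("pics/s2.png",cv2.resize(c['image'][60:340,130:430],None,fx=2,fy=2))
```

```text
2.9 [ 0.50148597 -0.12015456  0.14995156] [-8.44084945e-05  5.33152225e-02  9.98577727e-01  5.66263950e-05] 0.6846832628212305 [ 0.34094419 -0.4201479   0.06281864]
```

View pics/s2.png

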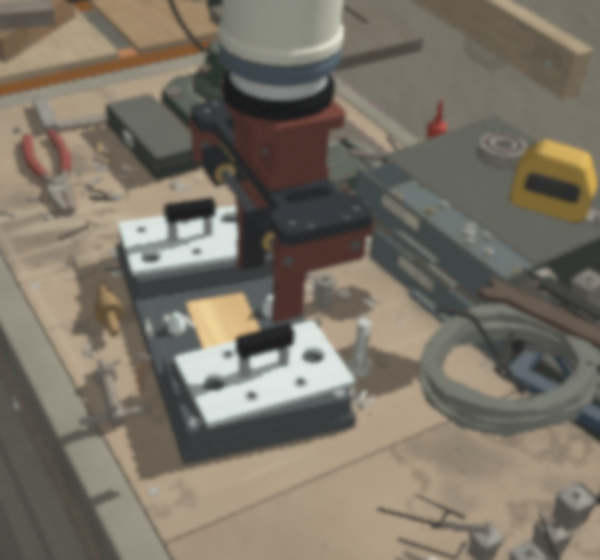

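Run:
```python
from h import *
c=read_camera("scene");f=192/np.tan(np.radians(c['fovy'])/2);Ti=np.linalg.inv(c['T'])
for p in([.5015,-.15,.128],[.5015,-.09,.128],[.5018,-.1212,.082],[.526,-.124,.082],[.477,-.118,.082]):
    q=Ti@[*p,1];print(p,((q[0]/q[2]*f+c['cx']-130)*2).round(),((q[1]/q[2]*f+c['cy']-60)*2).round())
W=P
rz=c['range_z'];r,k=np.mgrid[:384,:512]
W=np.stack([(k-c['cx'])/f*rz,(r-c['cy'])/f*rz,rz],-1)@c['T'][:3,:3].T+c['T'][:3,3]
for px,py in((265,340),(290,312),(290,280),(310,220)):print(px,py,W[60+py//2,130+px//2].round(4))
h=(W[...,2]>.072)&(W[...,2]<.09)&(abs(W[...,0]-.5)<.05)&(abs(W[...,1]+.12)<.03)
print(W[h].mean(0),W[h].min(0),W[h].max(0),h.sum())
```

```text
[0.5015, -0.15, 0.128] 288.0 312.0
[0.5015, -0.09, 0.128] 249.0 268.0
[0.5018, -0.1212, 0.082] 267.0 334.0
[0.526, -0.124, 0.082] 294.0 327.0
[0.477, -0.118, 0.082] 238.0 341.0
265 340 [ 0.4977 -0.124   0.0792]
290 312 [ 0.4977 -0.1592  0.1366]
290 280 [ 0.4948 -0.1607  0.1695]
310 220 [ 0.4811 -0.1997  0.2518]
[ 0.497996   -0.12192471  0.07952711] [ 0.47472691 -0.13013155  0.07204238] [ 0.5251782  -0.10996944  0.08379651] 287
```

The picture shows the gripper over the inline handle: the fingertip is at crop (288,312), where projection puts it, and the handle is at (266,338). I'll descend and grip.

jog_arm --gripper '[0.06,0.06,0.06,0.06,0.06,0.0,0.0,0.0,0.0,0.0,0.0,0.0,0.0,0.0]' --delta_pos '[[0,-0.001,-0.025],[0,-0.001,-0.05],[0,-0.001,-0.065],[0,-0.001,-0.072],[0,-0.001,-0.072],[0,-0.001,-0.072],[0,-0.001,-0.072],[0,-0.001,-0.072],[0,-0.001,-0.072],[0,-0.001,-0.072],[0,-0.001,-0.072],[0,-0.001,-0.072],[0,-0.001,-0.072],[0,-0.001,-0.072]]' --twist '[[0,0,0],[0,0,0],[0,0,0],[0,0,0],[0,0,0],[0,0,0],[0,0,0],[0,0,0],[0,0,0],[0,0,0],[0,0,0],[0,0,0],[0,0,0],[0,0,0]]'

```text
time_s: 4.17
tcp_pos: [0.502, -0.1225, 0.0779]
tcp_rot: [0.0, 0.054, 0.999, 0.0]
wrist_force: [-0.3, 1.0, 4.5]
width: 0.155
gripper_force: 30.0
```

jog_arm --gripper '[0.0,0.0,0.0,0.0,0.0,0.0,0.0,0.0,0.0,0.0,0.0,0.0,0.0,0.0]' --delta_pos '[[0,0,0.005],[0,0,0.01],[0.001,0.01,0.01],[0.002,0.02,0.01],[0.004,0.03,0.01],[0.005,0.04,0.01],[0.006,0.05,0.01],[0.008,0.06,0.01],[0.009,0.07,0.01],[0.01,0.08,0.01],[0.011,0.09,0.01],[0.012,0.096,0.01],[0.012,0.096,0.01],[0.012,0.096,0.01]]' --twist '[[0,0,0],[0,0,0],[0,0,-0.5],[0,0,-1],[0,0,-2],[0,0,-3],[0,0,-4],[0,0,-5],[0,0,-6],[0,0,-6],[0,0,-6],[0,0,-6],[0,0,-6],[0,0,-6]]'

```text
time_s: 5.33
tcp_pos: [0.514, -0.0263, 0.0877]
tcp_rot: [0.0, 0.106, 0.994, -0.0]
wrist_force: [0.1, 0.3, -1.7]
width: 0.158
gripper_force: 30.0
```

Run:
```python
from h import *
s=sense();print(s['time_s'],s['tcp_pos'],s['wrist_force'],s['width'])
a=read_camera("top")['image'][145:260,165:345];b=read_camera("scene")['image'][130:300,170:330]
cv2.imwrite("pics/m3.png",np.hstack([cv2.resize(a,(400,256)),cv2.resize(b,(400,425))[:256+100][:356]][0:1]+[cv2.resize(b,(240,256))]))
```

```text
5.3333 [ 0.51398811 -0.02627035  0.08771623] [ 0.109998    0.34654062 -1.70699444] 0.15804584830270854
```

View pics/m3.png

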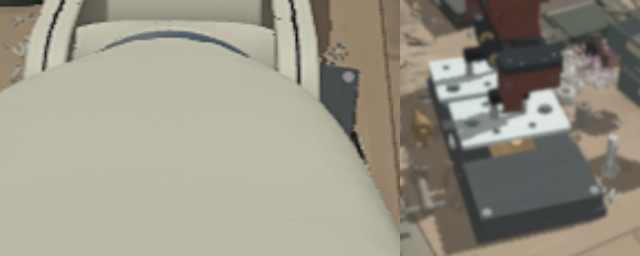

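The template is over the bed, at about (510,115) in the right half of the picture, and the top view is blocked by the arm. I'll lower it while watching the force.

jog_arm --gripper '[0.0,0.0,0.0,0.0,0.0,0.0]' --delta_pos '[[0,0,-0.005],[0,0,-0.01],[0,0,-0.014],[0,0,-0.018],[0,0,-0.02],[0,0,-0.02]]' --twist '[[0,0,0],[0,0,0],[0,0,0],[0,0,0],[0,0,0],[0,0,0]]'

```text
time_s: 5.93
tcp_pos: [0.5135, -0.0266, 0.0669]
tcp_rot: [-0.001, 0.106, 0.994, -0.0]
wrist_force: [0.4, -0.9, -1.4]
width: 0.157
gripper_force: 30.0
```

jog_arm --gripper '[0.0,0.0,0.0,0.0,0.0]' --delta_pos '[[0,0,-0.003],[0,0,-0.006],[0,0,-0.008],[0,0,-0.009],[0,0,-0.009]]' --twist '[[0,0,0],[0,0,0],[0,0,0],[0,0,0],[0,0,0]]'

```text
time_s: 6.35
tcp_pos: [0.5143, -0.0261, 0.0586]
tcp_rot: [0.0, 0.106, 0.994, 0.0]
wrist_force: [1.5, 5.7, -2.3]
width: 0.159
gripper_force: 30.0
```

Now I'll release with a small opening, then retreat up.

jog_arm --gripper '[0.034,0.034,0.034,0.034,0.034,0.034]' --delta_pos '[[0,0,0],[0,0,0],[0,0,0],[0,0,0],[0,0,0],[0,0,0]]' --twist '[[0,0,0],[0,0,0],[0,0,0],[0,0,0],[0,0,0],[0,0,0]]'

```text
time_s: 6.85
tcp_pos: [0.5139, -0.0266, 0.0587]
tcp_rot: [-0.0, 0.106, 0.994, -0.0]
wrist_force: [-0.7, -0.2, -0.6]
width: 0.387
gripper_force: 0.0
```

jog_arm --gripper '[0.034,0.034,0.034,0.034,0.034,0.034,0.034,0.034,0.034,0.034,0.034,0.034,0.034,0.034]' --delta_pos '[[0,0,0.02],[0,0,0.04],[0,0,0.07],[0,0,0.1],[0,0,0.13],[0,0,0.15],[-0.02,0.03,0.15],[-0.04,0.06,0.15],[-0.06,0.09,0.15],[-0.08,0.12,0.15],[-0.1,0.15,0.15],[-0.12,0.18,0.15],[-0.14,0.21,0.15],[-0.15,0.24,0.15]]' --twist '[[0,0,0],[0,0,0],[0,0,0],[0,0,0],[0,0,0],[0,0,0],[0,0,0],[0,0,0],[0,0,0],[0,0,0],[0,0,0],[0,0,0],[0,0,0],[0,0,0]]'

```text
time_s: 8.02
tcp_pos: [0.3614, 0.2141, 0.2086]
tcp_rot: [-0.001, 0.106, 0.994, -0.0]
wrist_force: [-0.2, -0.0, -0.5]
width: 0.389
gripper_force: 0.0
```

Run:
```python
from h import *
s=sense();print(s['time_s'],s['tcp_pos'],s['wrist_force'],s['width'])
c=read_camera("top");cv2.imwrite("pics/z4.png",cv2.resize(c['image'][145:260,165:345],None,fx=4,fy=4,interpolation=cv2.INTER_CUBIC))
f=192/np.tan(np.radians(c['fovy'])/2);rz=c['range_z'];r,k=np.mgrid[:384,:512]
W=np.stack([(k-c['cx'])/f*rz,(r-c['cy'])/f*rz,rz],-1)@c['T'][:3,:3].T+c['T'][:3,3]
d=W[...,:2]-[.514,-.026];u=d@[.978,-.208];v=d@[.208,.978]
for a in(-1,1):
  for b in(-1,1):
    m=(abs(u-a*28)<0) if 0 else (abs(u-a*.03)<.02)&(abs(v-b*.027)<.01)&(W[...,2]<.05);print(a,b,np.median(W[...,2][m]).round(4),m.sum())
for lo,hi in((.055,.07),(.07,.095)):
  m=(abs(u)<.04)&(abs(v)<.14)&(W[...,2]>lo)&(W[...,2]<hi);n,l,st,_=cv2.connectedComponentsWithStats(m.astype(np.uint8))
  for i in range(1,n):
    if st[i,4]>30:print(cv2.minAreaRect(W[l==i][:,:2].astype(np.float32)),np.median(W[l==i][:,2]))
```

```text
8.0167 [0.3613557  0.2141244  0.20860996] [-0.1699874  -0.04314502 -0.49913654] 0.3888541259399991
-1 -1 0.0229 187
-1 1 0.0231 187
1 -1 0.0229 181
1 1 0.0228 177
((0.5131855010986328, -0.02800651825964451), (0.013777660205960274, 0.04941006377339363), 78.548583984375) 0.06227136690479973
((0.5283628702163696, 0.07355917990207672), (0.014318706467747688, 0.05028090998530388), 77.18424987792969) 0.08175983725508307
```

View pics/z4.png

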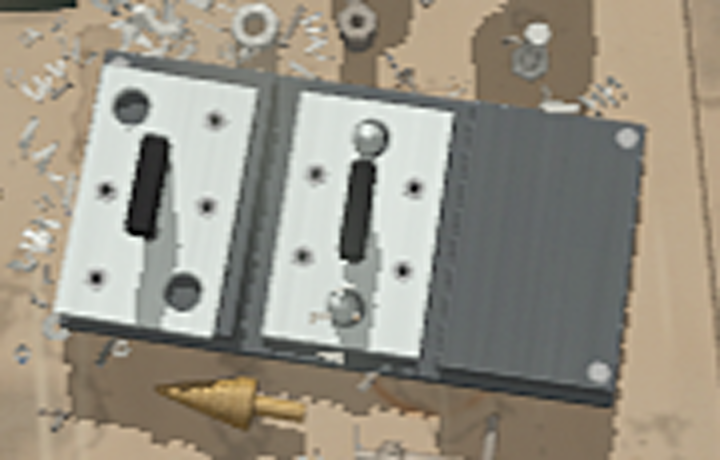

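The picture shows both pins through the template's holes, at crop (370,138) and (345,307). The plate is level, with its top at 0.023 m, and the other template has not moved.

```bash
python3 -c "
from cell import *
print(job_done())"
```

```text
the job is handed in; nothing more can be done
None
```

The inline template lies flat on the bed over both pins, about 2 mm off the measured centre; the corner template has not moved from its ledge, and the job was handed in at about 8 s (no verdict was returned).

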